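Lock the bayonet cap on an open gas drying column

ROBOT

A 7-joint arm with a two-finger parallel gripper is mounted at the origin on the work surface. World frame = base frame: x ahead of the robot, y to its left, z up, the work surface at z = 0. Lengths are in mm, angles in rad, forces in N, time in s.
With the tool pointing down it reaches from about 375 to 925 mm from the base axis. Payload 3.1 kg.
Tool frame: the origin (TCP) lies at the very end of the fingers, on their centre line; the grasp point (between the pads) lies 19 mm behind it; z points along the fingers, y is the direction in which the jaws open and shut (so a half turn about z gives the same grasp; the last joint's range is limited). The gripper opens to 85 mm and grips with 20 to 120 N. Pads are 22 mm wide; open, the fingers measure 114 mm over their backs; the gripper's body (76 mm by 85 mm) begins 54 mm behind the grasp point. The pads swing forward as they close: fully open they stand 13 mm farther back than shut.
Start: joints at [1.052, 0.383, 0.044, 1.598, -0.018, 1.161, -0.05], TCP at [265.538, -593.289, 208.369] pointing down, gripper open.
Joint ranges: [-2.61, 2.61], [-0.41, 2.15], [-1.48, 1.57], [0, 2.5], [-1.57, 4.71], [0.05, 1.97], [-2.85, 2.85]. Speed limits (rad/s): [2.79, 2.79, 3.14, 3.14, 3.14, 3.14, 3.14].

INTERFACE

Orientations are given as [roll, pitch, yaw] about the fixed x, y, z axes, in that order (R = Rz(yaw) Ry(pitch) Rx(roll)).
In Python, from rig import sense, read_camera, camera_params, close_job gives the robot as it stands. The module is installed in compiled form; this text tells all that it offers.
- The arm moves only by the tool arm_command, never from a script. Its arguments are lists of equal length, an entry for each row: "xyz": the shift along the tool's x, y, z in m, a list of three; "dr": the turn, a rotation vector about the tool's x, y, z in rad, a list of three; "claw": the opening, from 0 (shut) to 1 (fully open). In form: {"xyz": [[dx, dy, dz], ...], "dr": [[ax, ay, az], ...], "claw": [claw, ...]}. A call has 1 to 12 rows; each row shifts and turns the commanded pose from where the row before left it, along the tool's axes as they then stand; what a row does not reach is not made up. A row lasts 1/12 s, in which the tool goes at most 41.7 mm and 7.16 degrees, less where a joint would pass 70% of its speed; a pose out of reach is approached as far as the arm can. A call is refused whole if a number of a shift passes 0.0417 or a number of a turn 0.125, either way. A call with a gripper value outside its range is refused whole. The fingers move at their own pace and stop on an object; the grip force is fixed at half the most. Time passes only in rows, so rows that do not move let the fingers close. It gives the time, the measured TCP pose, the force and the opening at its end, in the units of the state.
- sense(): the state, without advancing time (a new reading comes with each control period).
- read_camera(name): name is "scene" or "top" or "wrist"; returns the picture (384x512x3 uint8, red, green, blue); there is no depth.
- camera_params(name): a dict with "K" (3x3 intrinsics, pixels), "R" (3x3) and "t" (3): a world point X has camera coordinates R X + t; the wrist camera has in their place "mount" (4x4, takes a point from camera to tool coordinates, whose origin is the TCP and whose axes are the flange's). Camera axes: x right, y down, z forward; pixel columns grow to the right and rows downward; lengths in mm; the calibration is good to about 2 mm. A picture is of the moment at which its call begins: read the wrist's pose just before it. camera_params takes no time and is no camera call.
- close_job(): hands the job in, once; it reports no verdict.
The state is a dict: "t": time; "joints": joint angles; "joint_velocities": joint speeds; "joint_efforts": joint torques, N m; "tool_pos": TCP position; "tool_rot": TCP orientation; "wrist_force": force on the tool from outside, world axes, zero at the start; "wrist_torque": the same for the moment, N m; "gripper_width": finger opening in mm.
Only numpy, scipy, OpenCV 4.12 (cv2) and the standard library are available. Lean on these libraries where they do the work, as an engineer would, in place of code of your own. Each camera call takes 0.05 s, during which the arm holds its last target.

TASK

One of the three drying columns on the gas purifier is still open after its refill. Take its cap from the blue mat, let the two lugs down through the slots in the column head, press it down against the spring and, while holding it down, twist it clockwise until the lugs catch; then let go so that the cap sits locked and upright. Feel your way: the glass column must never be loaded with more than about 50 N, pressing and twisting against the stop taken together, and the other columns, the bottle, the jar and the spanner are to be left where they are.

Things in the scene. Friction and masses are not known exactly. Their poses are not given: they have to be found in the camera images.
- cap: Loose white bayonet cap, 60 g, 43 mm tall, upright on the blue mat. Origin: centre of its foot, z up. From the foot: grey stem 25 mm across to 14 mm height, with two lugs at the foot along the cap's +x and -x; white flange 46 mm across, 14 to 19 mm; blue bar grip, 19 to 43 mm, 40 mm long along x, 14 mm wide, yellow line on top. Half a turn makes no difference.
- cap_grip (a point): Centre of the cap's bar grip, 31 mm above the cap's origin, on its axis; axes as cap. The bar points the way the lugs point.
- cap_lug (a point): Tip of one of the cap's two lugs, 2 mm above the cap's foot and 19.6 mm from its axis along the cap's +x; the other is opposite. Each lug is 8 mm wide and 4 mm thick (0 to 4 mm above the cap's origin).
- column: The open drying column: glass tube with violet filling, white foot nut, white head 56 mm across with a bayonet mouth. Origin: centre of its foot on the purifier's deck, z up. The head is screwed on the tube by hand and stands fast: its slots, pockets and rim marks are turned up to 15 degrees either way from the column's axes, and up to 1.2 mm higher or lower; see or feel where.
- mouth (a point): Centre of the top of the open column's head if it were screwed on exactly (true height within 1.2 mm), 155 mm above the column's origin, axes as column; 254 to 260 mm above the bench. Here is a round bore 28 mm wide with two opposite slots, 10.5 mm wide, reaching 21 mm from the axis. Locked and let go, the cap's foot lies 9 mm below the head's top.
- slot (a point): Where the outer end of one slot would be with the head screwed on exactly (really up to 15 degrees off): 21 mm from the axis, 60 degrees anticlockwise (from above) from the column's +x; the other slot is opposite. Red dots on the rim mark the slots. Lugs let down through them turn 60 degrees clockwise to lock; the other way is a solid wall.
- pocket (a point): Nominal roof of one pocket that catches a lug, green bar on the rim: on the column's +x (up to 15 degrees off), 5 mm below the mouth, 17 mm from the axis; the other is opposite. 1 mm of play each side, a solid stop just beyond. Between slot and pocket a ridge reaches 8.5 mm below the mouth: lugs pass it only with the cap's foot over 12.5 mm below the mouth. The flange bottoms at 14 mm.
- plate_top (a point): Nominal centre of the spring plate in the mouth, a steel disc 24 mm across, resting 5.5 mm below the mouth; its spring gives 2.5 N per mm. The cap's foot meets it, so the ridge is cleared at about 18 N and the flange bottoms at about 21 N; let go in the pockets the spring still pushes up with 9 N.
- purifier: White bench gas purifier (fixed), 310 mm wide (its y), 175 mm deep, deck 105 mm above the bench, sloping front with blue stripe and three knobs towards its -x. Origin: on the bench under the middle of its deck. Three columns stand on the deck 100 mm apart in a row along its y.
- column_b: A closed drying column (fixed), like the open one but already capped; origin at its foot; the top of its bar grip is 189 mm above the origin.
- column_c: The other closed drying column, same as column_b.
- mat: Thin blue parts mat (fixed), 150 mm (x) by 140 mm (y), 3 mm thick, on the bench; origin under its centre.
- bottle: Bystander: pale plastic bottle, 60 mm across, 125 mm tall; origin at the centre of its underside.
- jar: Bystander: small amber glass jar with black lid, 54 mm across, 55 mm tall; origin at the centre of its underside.
- spanner: Bystander: steel spanner lying flat on the bench beyond the mat.
Not all that is in view belongs to the job. Several things look just like the cap: the one meant starts farthest from the robot's base.

How it is judged:
By the outcome, as a careful person would: the job done as asked, in the order asked, and still so for the second after the job is handed in, with the robot touching nothing.
It also fails if it takes over 72 s, if anything falls off the work surface, if the arm or the gripper's body presses on something with over 40 N, if the wrist force passes 120 N, or if a joint passes its speed limit or range.

## Working session

There is one attempt and no reset: what is moved stays moved. The work goes in short steps, Python scripts to look and compute and a tool call to move; the robot and the scene stay as the last step left them, time stands still between calls to the robot, and variables do not carry over. Pictures are saved under pics/ and viewed, and the job is handed in when it is done.

Besides the shell and the picture viewer there is one more tool, called after ">>>" as name(argument=value, ...) on one line, values as JSON. arm_command: Moves the arm, as the interface text tells. Its arguments: {"type":"object","properties":{"xyz":{"type":"array"},"dr":{"type":"array"},"claw":{"type":"array"}},"required":["xyz","dr","claw"]}

```bash
mkdir -p pics
cat > h.py <<'E'
import numpy as np, cv2
from rig import sense, read_camera, camera_params
from scipy.spatial.transform import Rotation as Ro
def shot(n,f):
    im=read_camera(n); cv2.imwrite(f'pics/{f}.png',im[...,::-1]); return im
def cam(n,st=None):
    p=camera_params(n);K=np.array(p['K'])
    if n!='wrist': return K,np.array(p['R']),np.array(p['t']).ravel()
    M=np.array(p['mount']);T=np.eye(4);T[:3,:3]=Ro.from_euler('xyz',st['tool_rot']).as_matrix();T[:3,3]=st['tool_pos']
    W=np.linalg.inv(T@M);return K,W[:3,:3],W[:3,3]
def ray(c,u,v,z):
    K,R,t=c;d=R.T@np.linalg.inv(K)@np.array([u,v,1.]);o=-R.T@t
    return o+d*(z-o[2])/d[2]
def proj(c,X):
    K,R,t=c;q=K@(R@np.array(X,float)+t);return q[:2]/q[2]
E
python3 - <<'E'
from h import *
s=sense();print({k:np.round(v,3).tolist() for k,v in s.items()})
for n in['scene','top','wrist']:
    shot(n,n+'0')
    p=camera_params(n);print(n,{k:np.round(v,3).tolist() for k,v in p.items()})
E
```

```text
{'t': 0.0, 'joints': [1.052, 0.384, 0.044, 1.6, -0.018, 1.161, -0.05], 'joint_velocities': [-0.001, -0.002, 0.0, -0.0, -0.003, -0.002, 0.0], 'joint_efforts': [0.0, -43.346, 1.024, -24.951, 0.011, 0.011, 0.0], 'tool_pos': [265.07, -592.395, 206.972], 'tool_rot': [-3.139, 0.0, 0.421], 'wrist_force': [0.296, -0.099, 0.621], 'wrist_torque': [0.003, -0.025, -0.006], 'gripper_width': 85.667}
scene {'K': [[414.112, 0.0, 255.728], [0.0, 414.112, 185.98], [0.0, 0.0, 1.0]], 'R': [[-0.561, 0.828, -0.015], [0.673, 0.445, -0.591], [-0.483, -0.342, -0.806]], 't': [387.759, -192.555, 1594.846]}
top {'K': [[358.921, 0.0, 255.313], [0.0, 358.921, 186.842], [0.0, 0.0, 1.0]], 'R': [[0.022, -1.0, 0.007], [-0.995, -0.022, -0.096], [0.097, -0.005, -0.995]], 't': [-119.156, 530.392, 997.876]}
wrist {'K': [[269.609, 0.0, 250.766], [0.0, 269.609, 190.806], [0.0, 0.0, 1.0]], 'mount': [[-0.0, -0.958, -0.286, 72.477], [1.0, -0.0, -0.0, -0.491], [-0.0, -0.286, 0.958, -165.499], [0.0, 0.0, 0.0, 1.0]]}
```

View pics/scene0.png

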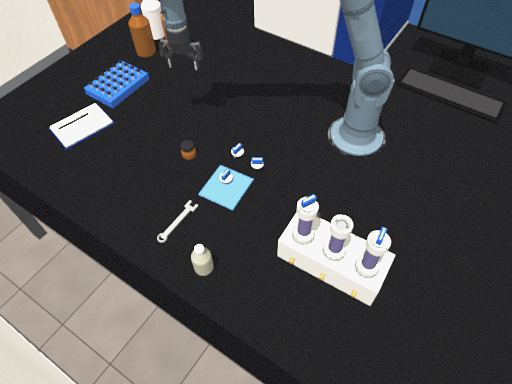

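View pics/top0.png

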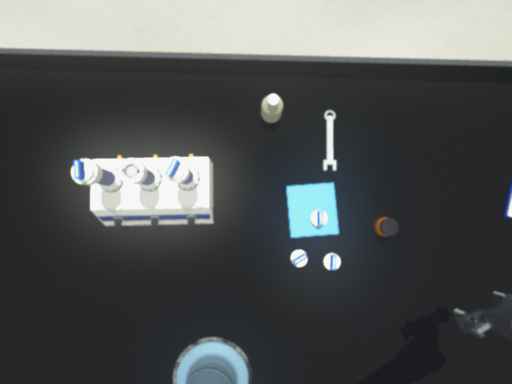

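View pics/wrist0.png

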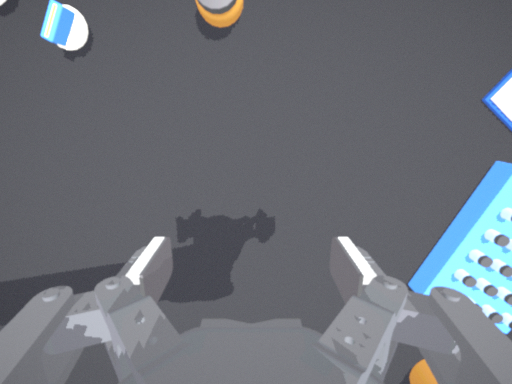

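The pictures show the loose cap on the mat at about (319,217) in top and (227,177) in scene. The open column is the middle one, with its mouth at about (133,170) in top. Two decoy caps lie nearer the base, off the mat. Next I measure these.

Run:
```python
from h import *
im=cv2.imread('pics/top0.png');hsv=cv2.cvtColor(im,cv2.COLOR_BGR2HSV)
c=cam('top')
cv2.imwrite('pics/top0z.png',np.hstack([cv2.resize(im[185:275,270:360],(400,400),interpolation=cv2.INTER_CUBIC),cv2.resize(im[145:205,65:215],(0,0),fx=2.66,fy=6.667,interpolation=cv2.INTER_CUBIC)]))
for n,uv,z in [('cap',(319,217),46),('d1',(299,258),43),('d2',(332,261),43),('mouth',(133,170),257),('capB',(79,170),293),('capC',(174,168),293)]:
    print(n,ray(c,*uv,z).round(1))
cs=cam('scene')
for n,uv,z in [('cap',(227,176),46),('mouth',(341,223),257)]: print(n,ray(cs,*uv,z).round(1))
# yellow knobs / deck edges for purifier
for uv,z in [((91,160),105),((210,157),105),((212,208),105),((91,211),105)]: print(ray(c,*uv,z).round(1))
```

```text
cap [ 450.7 -286.1   46. ]
d1 [ 337. -232.   43.]
d2 [ 330.8 -323.    43. ]
mouth [541.9 164.7 257. ]
capB [534.4 266.  293. ]
capC [543.2  66.3 293. ]
cap [ 458.6 -276.9   46. ]
mouth [542.4 169.1 257. ]
[586.8 328.5 105. ]
[602.   14.6 105. ]
[467.1   4.8 105. ]
[452.5 319.7 105. ]
```

View pics/top0z.png

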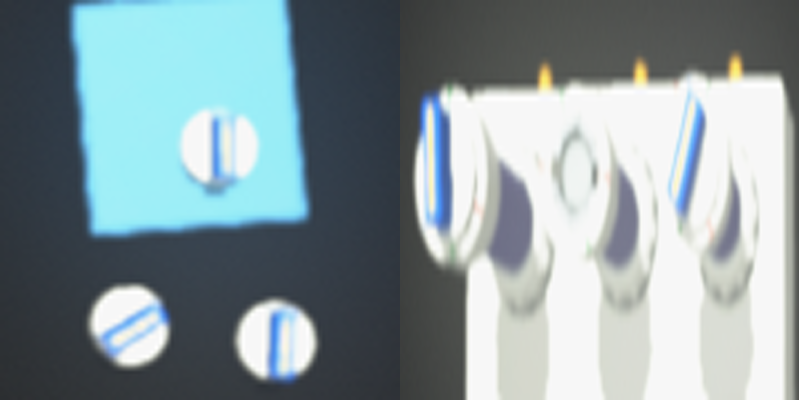

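>>> arm_command(xyz=[[0.01,-0.007,0],[0.025,-0.017,0],[0.028,-0.019,0],[0.028,-0.019,0],[0.028,-0.019,0],[0.028,-0.019,0],[0.028,-0.019,0],[0.028,-0.019,0],[0.028,-0.019,0],[0.028,-0.019,0],[0.025,-0.017,0],[0.016,-0.012,0]], dr=[[0,0,0],[0,0,0],[0,0,0],[0,0,0],[0,0,0],[0,0,0],[0,0,0],[0,0,0],[0,0,0],[0,0,0],[0,0,0],[0,0,0]], claw=[1,1,1,1,1,1,1,1,1,1,1,1])

```text
t: 1.15
tool_pos: [457.8, -278.4, 208.4]
tool_rot: [-3.14, -0.002, 0.426]
wrist_force: [0.3, 0.2, -0.2]
gripper_width: 85.5
```

>>> arm_command(xyz=[[0,0,0],[0,0,0],[0,0,0],[0,0,0],[0,0,0],[0,0,0]], dr=[[0,0,0.1],[0,0,0.11],[0,0,0.11],[0,0,0.1],[0,0,0],[0,0,0]], claw=[1,1,1,1,1,1])

```text
t: 1.65
tool_pos: [455.6, -282.7, 208.3]
tool_rot: [-3.141, 0.0, 0.004]
wrist_force: [-0.3, -1.2, -0.3]
gripper_width: 85.8
```

Run:
```python
from h import *
s=sense();print({k:np.round(s[k],3).tolist() for k in['t','joints','tool_pos','tool_rot','wrist_force']})
shot('wrist','w1');print(ray(cam('wrist',s),256,192,46))
```

```text
{'t': 1.65, 'joints': [0.598, 0.176, -0.132, 1.866, 0.026, 1.102, -1.11], 'tool_pos': [455.55, -282.66, 208.256], 'tool_rot': [-3.141, 0.0, 0.004], 'wrist_force': [-0.258, -1.191, -0.279]}
[ 428.33664138 -289.03994412   46.        ]
```

View pics/w1.png

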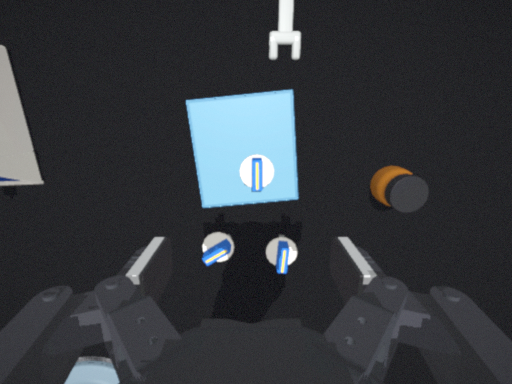

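The cap is at about (257,173), with its bar nearly vertical in the image. I will measure the yellow line and the flange.

```bash
cat > capm.py <<'E'
from h import *
def line(im,c,z,box,lo,hi):
    h=cv2.cvtColor(im,cv2.COLOR_RGB2HSV);m=cv2.inRange(h,lo,hi);k=np.zeros_like(m);x0,y0,x1,y1=box;k[y0:y1,x0:x1]=1;m=m*k
    v,u=np.nonzero(m);P=np.array([ray(c,a,b,z)[:2] for a,b in zip(u,v)])
    mu=P.mean(0);w,V=np.linalg.eigh(np.cov((P-mu).T));d=V[:,1];t=(P-mu)@d
    ends=(mu+d*t.max()+mu+d*t.min())/2
    return len(u),mu.round(1),ends.round(1),np.ptp(t).round(1),np.degrees(np.arctan2(d[1],d[0])).round(1)
E
python3 - <<'E'
from capm import *
s=sense();c=cam('wrist',s);im=cv2.imread('pics/w1.png')[...,::-1].copy()
b=(235,145,280,205)
print('yellow',line(im,c,46,b,(15,60,120),(40,255,255)))
print('white',line(im,c,22,b,(0,0,150),(180,40,255)))
print('blue',line(im,c,46,b,(105,120,60),(125,255,255)))
print(im[173,245:270].tolist())
E
```

```text
yellow (49, array([ 450. , -289.7]), array([ 449.6, -289.7]), np.float64(32.0), np.float64(-179.3))
white (633, array([ 451.1, -289.6]), array([ 451.1, -289.5]), np.float64(45.3), np.float64(91.9))
blue (183, array([ 452.4, -289.4]), array([ 450.7, -289.4]), np.float64(42.2), np.float64(179.9))
[[255, 255, 255], [255, 255, 255], [255, 255, 255], [255, 255, 255], [255, 255, 255], [255, 255, 255], [222, 227, 239], [117, 166, 245], [80, 167, 255], [93, 174, 255], [182, 206, 242], [255, 255, 176], [255, 255, 130], [237, 234, 220], [144, 189, 255], [81, 169, 255], [99, 168, 254], [202, 215, 244], [255, 255, 255], [255, 255, 255], [255, 255, 255], [255, 255, 255], [255, 255, 255], [255, 255, 255], [255, 255, 255]]
```

>>> arm_command(xyz=[[-0.005,0.007,0.01],[0,0,0.02],[0,0,0.025],[0,0,0.025],[0,0,0.02],[0,0,0.01],[0,0,0],[0,0,0]], dr=[[0,0,0],[0,0,0],[0,0,0],[0,0,0],[0,0,0],[0,0,0],[0,0,0],[0,0,0]], claw=[0.7,0.7,0.7,0.7,0.7,0.7,0.7,0.7])

```text
t: 2.37
tool_pos: [450.1, -290.8, 98.0]
tool_rot: [-3.141, 0.001, 0.001]
wrist_force: [-0.3, -0.1, 0.9]
gripper_width: 59.4
```

Run:
```python
from capm import *
s=sense();print({k:np.round(s[k],3).tolist() for k in['t','tool_pos','tool_rot','wrist_force','gripper_width']})
im=shot('wrist','w2');c=cam('wrist',s)
print(proj(c,[450.5,-289.6,46]))
u,v=proj(c,[450.5,-289.6,46]).astype(int);b=(u-50,v-60,u+50,v+60)
print('yellow',line(im,c,46,b,(15,60,120),(40,255,255)))
print('white',line(im,c,22,b,(0,0,150),(180,40,255)))
print('blue',line(im,c,46,b,(105,120,60),(125,255,255)))
```

```text
{'t': 2.367, 'tool_pos': [450.112, -290.819, 97.971], 'tool_rot': [-3.141, 0.001, 0.001], 'wrist_force': [-0.269, -0.115, 0.856], 'gripper_width': 59.424}
[249.72736115 198.59527611]
yellow (112, array([ 449.6, -289.8]), array([ 449.3, -289.8]), np.float64(33.2), np.float64(-179.9))
white (1225, array([ 451.2, -289.9]), array([ 451.2, -289.7]), np.float64(45.1), np.float64(91.0))
blue (497, array([ 452.7, -289.9]), array([ 444.3, -290. ]), np.float64(56.9), np.float64(-179.5))
```

View pics/w2.png

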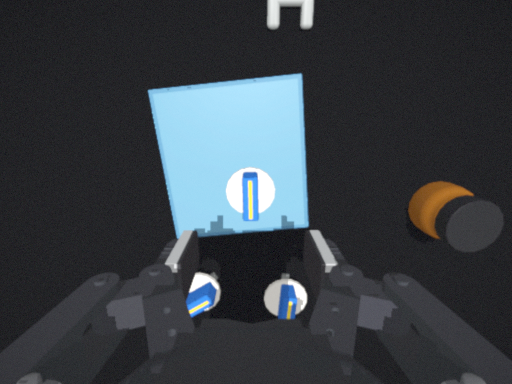

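The cap is at about (250,195), centred between the fingers. I descend and grip.

>>> arm_command(xyz=[[0,-0.001,0.01],[0,0,0.018],[0,0,0.018],[0,0,0.015],[0,0,0.007],[0,0,0.003],[0,0,0],[0,0,0]], dr=[[0,0,0],[0,0,0],[0,0,0],[0,0,0],[0,0,0],[0,0,0],[0,0,0],[0,0,0]], claw=[0.7,0.7,0.7,0.7,0.7,0.7,0.7,0.7])

```text
t: 3.08
tool_pos: [451.5, -290.1, 28.3]
tool_rot: [3.141, -0.002, 0.001]
wrist_force: [-0.2, 0.5, 0.6]
gripper_width: 60.0
```

>>> arm_command(xyz=[[0,0,0],[0,0,0],[0,0,0],[0,0,0],[0,0,0],[0,0,0],[0,0,0],[0,0,0],[0,0,0],[0,0,0]], dr=[[0,0,0],[0,0,0],[0,0,0],[0,0,0],[0,0,0],[0,0,0],[0,0,0],[0,0,0],[0,0,0],[0,0,0]], claw=[0.5,0.35,0.25,0.15,0.05,0,0,0,0,0])

```text
t: 3.92
tool_pos: [450.6, -289.6, 27.3]
tool_rot: [-3.142, 0.0, 0.001]
wrist_force: [-0.4, -0.4, 0.6]
gripper_width: -0.0
```

Run:
```python
from capm import *
s=sense();print({k:np.round(s[k],3).tolist() for k in['t','tool_pos','tool_rot','wrist_force','gripper_width']})
im=shot('wrist','w3')
```

```text
{'t': 3.917, 'tool_pos': [450.579, -289.601, 27.319], 'tool_rot': [-3.142, 0.0, 0.001], 'wrist_force': [-0.355, -0.386, 0.615], 'gripper_width': -0.003}
```

View pics/w3.png

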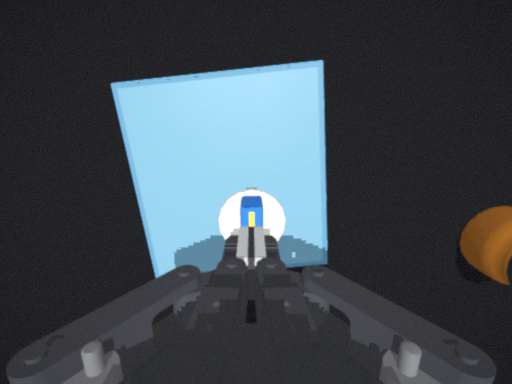

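Run:
```python
from capm import *
s=sense();c=cam('wrist',s)
p=s['tool_pos']
for z in (0,10,19,30,45): print(z,proj(c,np.array(p)+[0,0,z]),proj(c,np.array(p)+[11,0,z]),proj(c,np.array(p)+[-11,0,z]))
for x in (-20,20): print('bar end',proj(c,[450.4+x,-289.7,46]),proj(c,[450.4+x,-289.7,22]))
shot('scene','s3');im=cv2.imread('pics/s3.png');cv2.imwrite('pics/s3z.png',cv2.resize(im[110:220,160:300],None,fx=5,fy=5,interpolation=cv2.INTER_CUBIC))
im=cv2.imread('pics/w3.png');cv2.imwrite('pics/w3z.png',cv2.resize(im[170:330,180:320],None,fx=3.7,fy=3.7,interpolation=cv2.INTER_CUBIC))
```

```text
0 [251.22126978 223.76193635] [251.23520571 208.21797723] [251.20781509 238.76912863]
10 [251.2437994  230.17209205] [251.25896315 213.85513026] [251.22918832 245.89435942]
19 [251.26636773 236.59326128] [251.2828096  219.51340529] [251.25055657 253.01793128]
30 [251.29746257 245.44040421] [251.31574475 227.32824032] [251.27992979 262.81013495]
45 [251.34762228 259.71190892] [251.36906767 239.98067793] [251.32714664 278.55090048]
bar end [251.38768413 265.94863058] [251.31930957 247.11878411]
bar end [251.45724423 205.11858099] [251.37553692 192.9090753 ]
```

View pics/s3z.png

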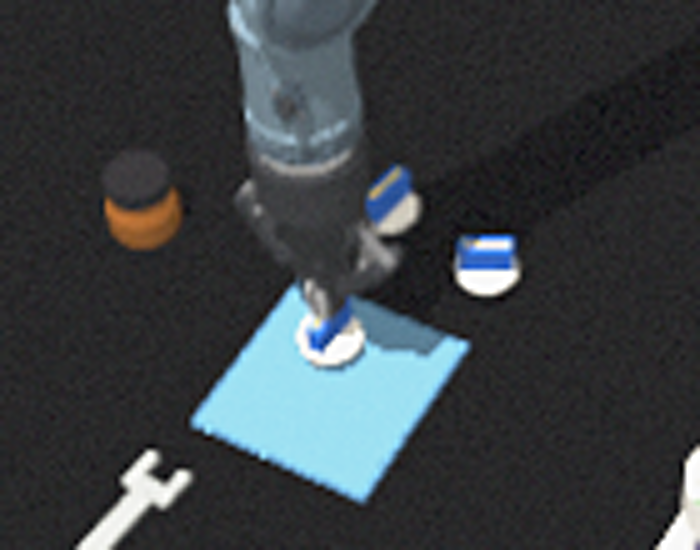

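View pics/w3z.png

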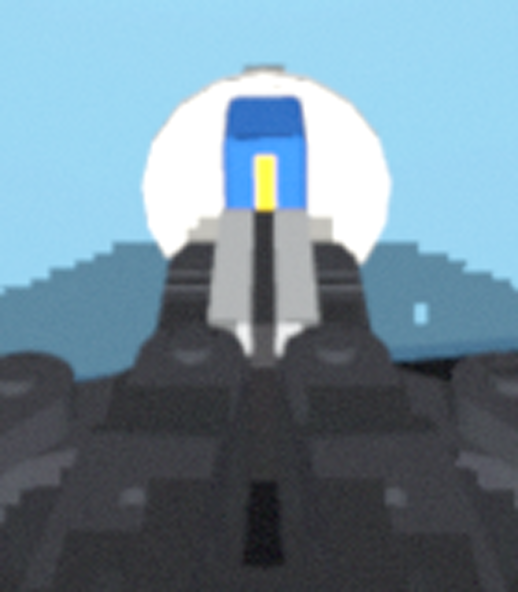

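Run:
```python
from capm import *
s=sense();c=cam('scene');p=s['tool_pos']
o=np.array([160,110])
print('cap foot/top',[((proj(c,[450.4,-289.7,z])-o)*5).round() for z in (22,46)])
for z in (0,20,30,45): print(z,((proj(c,np.array(p)+[0,0,z])-o)*5).round())
im=cv2.imread('pics/s3.png');cv2.imwrite('pics/s3zz.png',cv2.resize(im[150:190,205:250],None,fx=13,fy=13,interpolation=cv2.INTER_NEAREST))
```

```text
cap foot/top [array([330., 335.]), array([327., 314.])]
0 [329. 331.]
20 [327. 313.]
30 [326. 304.]
45 [324. 291.]
```

View pics/s3zz.png

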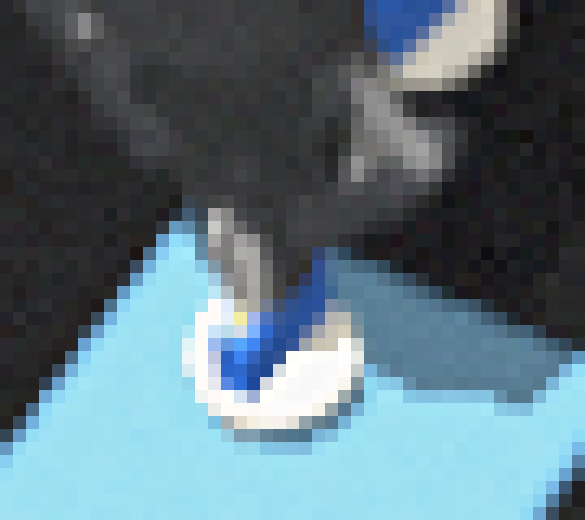

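Run:
```python
from capm import *
im=cv2.imread('pics/w1.png');cv2.imwrite('pics/w1z.png',cv2.resize(im[220:320,90:220],None,fx=6,fy=6,interpolation=cv2.INTER_CUBIC))
```

```text
(no output)
```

View pics/w1z.png

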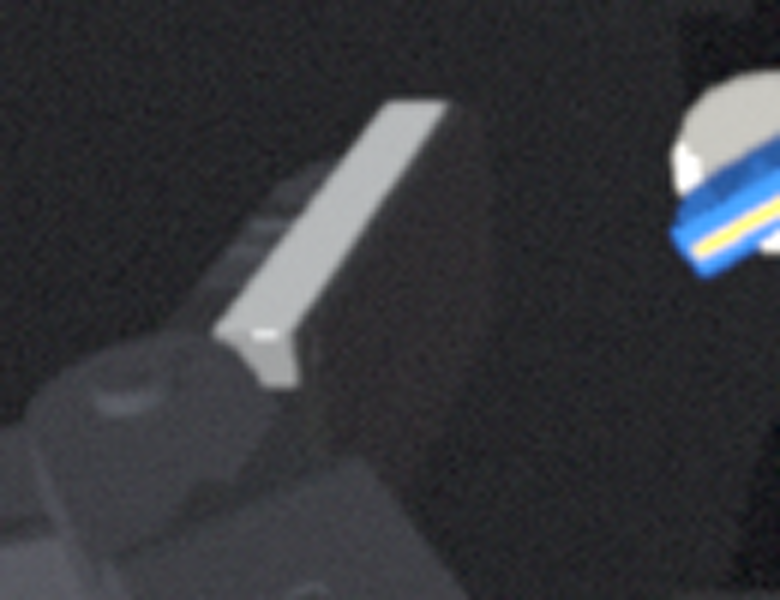

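The fingers shut to 0 mm above the bar. Measured in the image, the pad tips are about 30 mm farther back than the stated TCP: in w1 the tip corner is at pixel (165,237), which puts it about 43 mm behind the TCP when open. The cap has not moved. I reopen, go lower in small steps while watching force, and look again.

>>> arm_command(xyz=[[0,0,0],[0,0,0],[0,0,0],[0,0,0.004],[0,0,0.005],[0,0,0.005],[0,0,0.004],[0,0,0],[0,0,0]], dr=[[0,0,0],[0,0,0],[0,0,0],[0,0,0],[0,0,0],[0,0,0],[0,0,0],[0,0,0],[0,0,0]], claw=[0.45,0.45,0.45,0.45,0.45,0.45,0.45,0.45,0.45])

```text
t: 4.77
tool_pos: [450.1, -289.3, 8.7]
tool_rot: [-3.141, 0.001, 0.001]
wrist_force: [0.8, 1.2, -0.9]
gripper_width: 38.1
```

Run:
```python
from capm import *
s=sense();print({k:np.round(s[k],3).tolist() for k in['t','tool_pos','tool_rot','wrist_force','gripper_width']})
im=shot('wrist','w4')[...,::-1];cv2.imwrite('pics/w4z.png',cv2.resize(im[170:330,170:330],None,fx=3.7,fy=3.7,interpolation=cv2.INTER_CUBIC))
```

```text
{'t': 4.767, 'tool_pos': [450.121, -289.286, 8.727], 'tool_rot': [-3.141, 0.001, 0.001], 'wrist_force': [0.804, 1.223, -0.918], 'gripper_width': 38.135}
```

View pics/w4z.png

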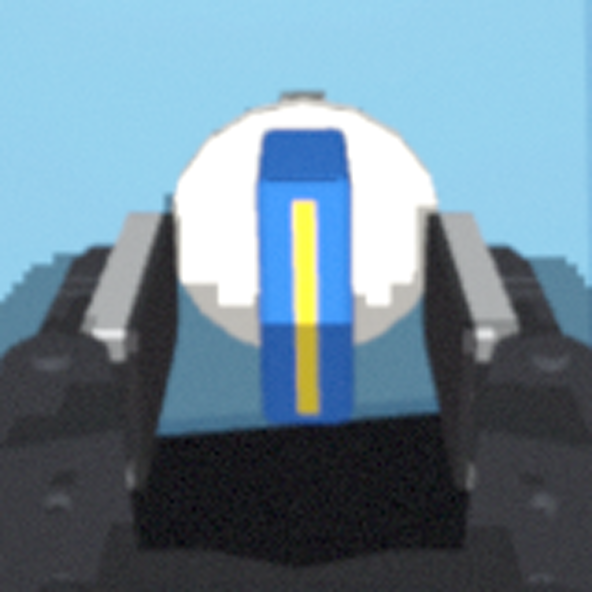

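The bar at (252,245) is centred between the pads, whose tips are still roughly 14 mm above the flange. I go 5 mm lower and close.

>>> arm_command(xyz=[[0,0,0.0025],[0,0,0.0025],[0,0,0],[0,0,0],[0,0,0],[0,0,0],[0,0,0],[0,0,0]], dr=[[0,0,0],[0,0,0],[0,0,0],[0,0,0],[0,0,0],[0,0,0],[0,0,0],[0,0,0]], claw=[0.45,0.45,0.35,0.25,0.2,0.18,0.18,0.18])

```text
t: 5.48
tool_pos: [450.7, -289.7, 4.5]
tool_rot: [3.141, -0.0, 0.001]
wrist_force: [0.1, 0.1, 0.6]
gripper_width: 15.3
```

Run:
```python
from capm import *
s=sense();print({k:np.round(s[k],3).tolist() for k in['t','tool_pos','tool_rot','wrist_force','gripper_width']})
im=shot('wrist','w5')[...,::-1];cv2.imwrite('pics/w5z.png',cv2.resize(im[170:330,170:330],None,fx=3.7,fy=3.7,interpolation=cv2.INTER_CUBIC))
```

```text
{'t': 5.483, 'tool_pos': [450.732, -289.699, 4.5], 'tool_rot': [3.141, -0.0, 0.001], 'wrist_force': [0.099, 0.14, 0.644], 'gripper_width': 15.314}
```

View pics/w5z.png

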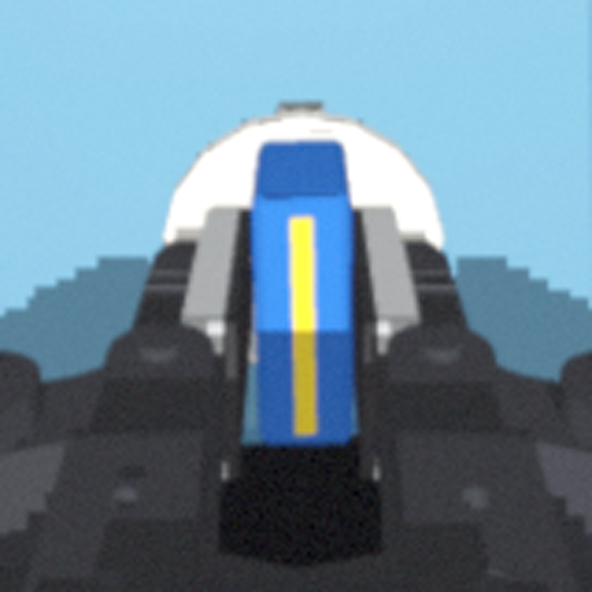

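The bar is now between the pads, which are 15.3 mm apart. The tips are at about z 33 by the image. I lower 5 mm more, then grip.

>>> arm_command(xyz=[[0,0,0.002],[0,0,0.002],[0,0,0.001],[0,0,0],[0,0,0]], dr=[[0,0,0],[0,0,0],[0,0,0],[0,0,0],[0,0,0]], claw=[0.18,0.18,0.18,0.18,0.18])

```text
t: 5.95
tool_pos: [450.5, -289.6, -0.5]
tool_rot: [-3.142, 0.0, 0.001]
wrist_force: [-0.4, -0.3, 2.6]
gripper_width: 15.0
```

>>> arm_command(xyz=[[0,0,0],[0,0,0],[0,0,0],[0,0,0],[0,0,0]], dr=[[0,0,0],[0,0,0],[0,0,0],[0,0,0],[0,0,0]], claw=[0.1,0,0,0,0])

```text
t: 6.37
tool_pos: [450.9, -289.9, -0.3]
tool_rot: [3.141, -0.001, 0.001]
wrist_force: [-1.5, -1.0, 5.0]
gripper_width: 12.7
```

Run:
```python
from capm import *
s=sense();print({k:np.round(s[k],3).tolist() for k in['t','tool_pos','tool_rot','wrist_force','gripper_width','joints']})
im=shot('wrist','w6')[...,::-1];cv2.imwrite('pics/w6z.png',cv2.resize(im[170:330,170:330],None,fx=3.7,fy=3.7,interpolation=cv2.INTER_CUBIC))
```

```text
{'t': 6.367, 'tool_pos': [450.941, -289.921, -0.272], 'tool_rot': [3.141, -0.001, 0.001], 'wrist_force': [-1.536, -1.047, 5.038], 'gripper_width': 12.718, 'joints': [0.589, 0.461, -0.11, 2.003, 0.078, 0.681, -1.14]}
```

View pics/w6z.png

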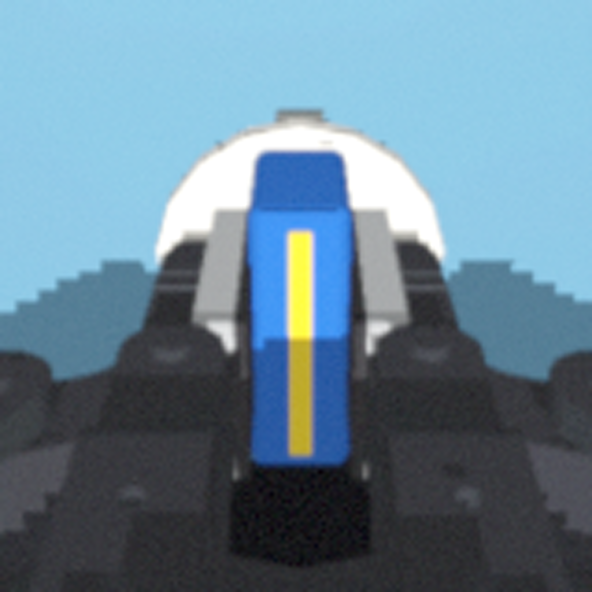

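The cap is gripped at 12.7 mm width, with the tips resting on its flange. I lift it straight up.

>>> arm_command(xyz=[[0,0,-0.005],[0,0,-0.015],[0,0,-0.025],[0,0,-0.03],[0,0,-0.035],[0,0,-0.035],[0,0,-0.035],[0,0,-0.035],[0,0,-0.035],[0,0,-0.03],[0,0,-0.02],[0,0,-0.01]], dr=[[0,0,0],[0,0,0],[0,0,0],[0,0,0],[0,0,0],[0,0,0],[0,0,0],[0,0,0],[0,0,0],[0,0,0],[0,0,0],[0,0,0]], claw=[0,0,0,0,0,0,0,0,0,0,0,0])

```text
t: 7.42
tool_pos: [451.8, -290.1, 312.7]
tool_rot: [3.139, -0.005, 0.001]
wrist_force: [0.9, 0.3, 0.2]
gripper_width: 12.7
```

>>> arm_command(xyz=[[0.001,-0.01,0],[0.002,-0.025,0],[0.003,-0.03,0],[0.003,-0.03,0],[0.003,-0.03,0],[0.003,-0.03,0],[0.003,-0.03,0],[0.003,-0.03,0],[0.003,-0.03,0],[0.003,-0.03,0],[0.003,-0.03,0],[0.003,-0.03,0]], dr=[[0,0,0],[0,0,0],[0,0,0],[0,0,0],[0,0,0],[0,0,0],[0,0,0],[0,0,0],[0,0,0],[0,0,0],[0,0,0],[0,0,0]], claw=[0,0,0,0,0,0,0,0,0,0,0,0])

```text
t: 8.42
tool_pos: [481.1, 47.5, 306.4]
tool_rot: [3.142, 0.005, 0.002]
wrist_force: [0.6, 0.4, -1.0]
gripper_width: 12.7
```

>>> arm_command(xyz=[[0,-0.03,0],[0,-0.03,0],[0,-0.03,0],[0,-0.02,0],[0,-0.01,0],[0,-0.003,0],[0,0,0],[0,0,0]], dr=[[0,0,0],[0,0,0],[0,0,0],[0,0,0],[0,0,0],[0,0,0],[0,0,0],[0,0,0]], claw=[0,0,0,0,0,0,0,0])

```text
t: 9.08
tool_pos: [483.0, 166.5, 308.3]
tool_rot: [3.14, 0.002, -0.001]
wrist_force: [0.5, -0.8, -0.9]
gripper_width: 13.0
```

Run:
```python
from capm import *
s=sense();print({k:np.round(s[k],3).tolist() for k in['t','tool_pos','tool_rot','wrist_force','wrist_torque','gripper_width','joints']})
im=shot('wrist','w7')
```

```text
{'t': 9.083, 'tool_pos': [483.005, 166.488, 308.297], 'tool_rot': [3.14, 0.002, -0.001], 'wrist_force': [0.513, -0.777, -0.873], 'wrist_torque': [-0.087, -0.044, 0.0], 'gripper_width': 13.004, 'joints': [0.135, 0.078, -0.572, 1.775, 0.044, 1.304, -2.02]}
```

View pics/w7.png

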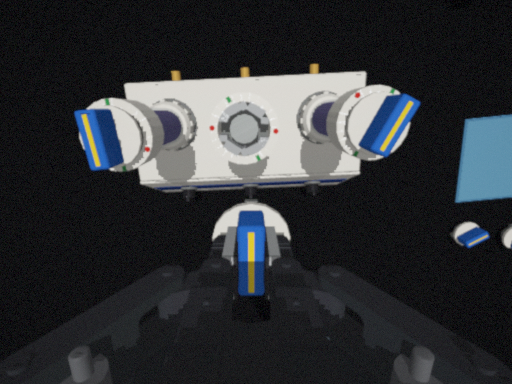

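The mouth is at about (244,129). Red dots are at (212,128) and (276,131), and green bars at (229,99) and (258,157). I measure them exactly.

```bash
cat > mouth.py <<'E'
from capm import *
def mouth(im,c,box,z=257,off=(0,0)):
    h=cv2.cvtColor(im,cv2.COLOR_RGB2HSV);x0,y0,x1,y1=box
    out={}
    for n,ms in [('red',[((0,110,90),(9,255,255)),((170,110,90),(180,255,255))]),('green',[((45,90,40),(85,255,255))])]:
        m=sum(cv2.inRange(h,*a) for a in ms);k=np.zeros_like(m);k[y0:y1,x0:x1]=1;m=(m>0).astype('uint8')*k
        N,L,st,ce=cv2.connectedComponentsWithStats(m)
        P=[(st[i,4],ce[i],ray(c,*ce[i],z)[:2]) for i in range(1,N) if st[i,4]>=4]
        P.sort(key=lambda a:-a[0]);out[n]=P
        print(n,[(int(a),p.round(1).tolist(),w.round(1).tolist()) for a,p,w in P])
        if len(P)>=2:
            a,b=P[0][2],P[1][2];print('  mid',((a+b)/2).round(1),'dist',np.linalg.norm(a-b).round(1),'ang',np.degrees(np.arctan2(*(a-b)[::-1])).round(1)%180)
    return out
E
python3 - <<'E'
from mouth import *
s=sense();c=cam('wrist',s);im=cv2.imread('pics/w7.png')[...,::-1].copy()
mouth(im,c,(200,85,290,170))
cv2.imwrite('pics/w7z.png',cv2.resize(cv2.imread('pics/w7.png')[80:260,180:310],None,fx=3.3,fy=3.3,interpolation=cv2.INTER_CUBIC))
for n in('scene','top'):
    im=shot(n,n+'7');cv2.imwrite(f'pics/{n}7z.png',cv2.resize((im[190:290,270:400] if n=='scene' else im[140:210,60:200])[...,::-1],None,fx=5.5,fy=5.5,interpolation=cv2.INTER_CUBIC))
E
```

```text
red [(13, [211.6, 127.6], [542.6, 196.9]), (13, [275.4, 130.6], [540.2, 146.8])]
  mid [541.4 171.9] dist 50.2 ang 87.2
green [(9, [257.9, 157.6], [518.8, 160.5]), (7, [228.3, 99.3], [563.6, 183.3])]
  mid [541.2 171.9] dist 50.3 ang 27.0
```

View pics/w7z.png

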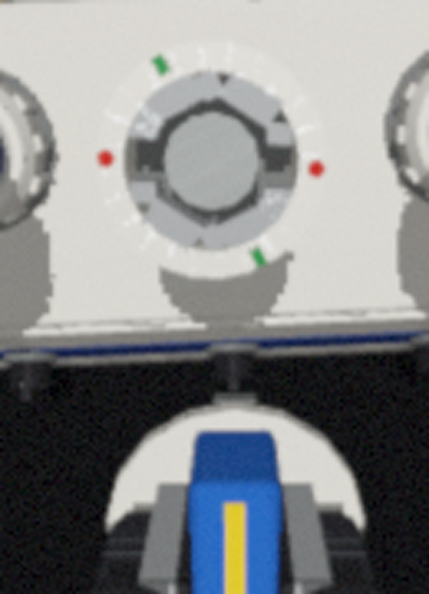

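View pics/scene7z.png

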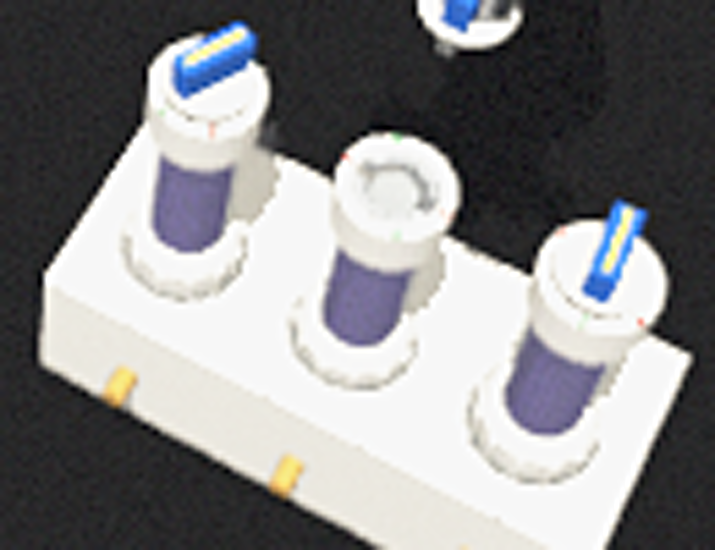

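Slots lie at 87.2° and pockets at 27.0°, with the centre near (541.3, 171.9). I turn to the slot angle and take a second look from that orientation, to cancel any camera bias.

>>> arm_command(xyz=[[0,0,0],[0,0,0],[0,0,0],[0,0,0],[0,0,0],[0,0,0],[0,0,0],[0,0,0],[0,0,0],[0,0,0],[0,0,0],[0,0,0]], dr=[[0,0,-0.06],[0,0,-0.12],[0,0,-0.12],[0,0,-0.12],[0,0,-0.12],[0,0,-0.12],[0,0,-0.12],[0,0,-0.12],[0,0,-0.12],[0,0,-0.12],[0,0,-0.12],[0,0,-0.12]], claw=[0,0,0,0,0,0,0,0,0,0,0,0])

```text
t: 10.23
tool_pos: [483.6, 167.0, 309.5]
tool_rot: [3.141, 0.0, 1.384]
wrist_force: [0.4, -0.2, 0.2]
gripper_width: 12.9
```

>>> arm_command(xyz=[[0,0,0],[0,0,0],[-0.006,0.007,0],[-0.012,0.015,0],[-0.012,0.015,0],[-0.01,0.013,0],[-0.006,0.007,0],[0,0,0],[0,0,0]], dr=[[0,0,-0.1],[0,0,-0.042],[0,0,0],[0,0,0],[0,0,0],[0,0,0],[0,0,0],[0,0,0],[0,0,0]], claw=[0,0,0,0,0,0,0,0,0])

```text
t: 10.98
tool_pos: [538.4, 118.9, 308.9]
tool_rot: [-3.14, -0.001, 1.52]
wrist_force: [-0.4, -0.3, -1.4]
gripper_width: 12.4
```

Run:
```python
from mouth import *
s=sense();print({k:np.round(s[k],3).tolist() for k in['t','tool_pos','tool_rot','wrist_force','wrist_torque','gripper_width','joints']})
im=shot('wrist','w8');c=cam('wrist',s)
u,v=proj(c,[541.3,171.9,257]).astype(int);print(u,v)
mouth(im,c,(u-45,v-45,u+45,v+45))
```

```text
{'t': 10.983, 'tool_pos': [538.406, 118.861, 308.879], 'tool_rot': [-3.14, -0.001, 1.52], 'wrist_force': [-0.412, -0.274, -1.353], 'wrist_torque': [0.018, -0.018, -0.009], 'gripper_width': 12.402, 'joints': [0.243, 0.169, -0.596, 1.686, 0.096, 1.317, -0.421]}
251 136
red [(14, [251.3, 102.5], [542.1, 197.6]), (11, [251.2, 166.8], [539.5, 147.6])]
  mid [540.8 172.6] dist 50.1 ang 87.0
green [(9, [279.3, 119.1], [563.3, 184.2]), (8, [224.4, 151.2], [518.6, 161.4])]
  mid [541.  172.8] dist 50.2 ang 27.0
```

View pics/w8.png

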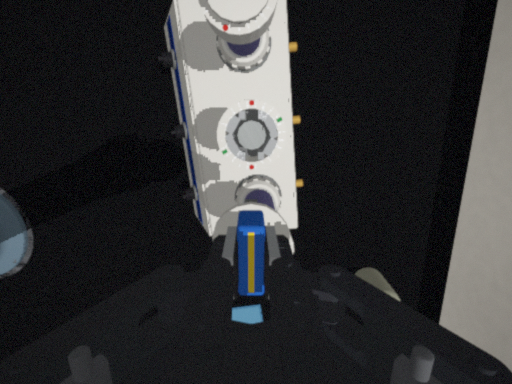

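Run:
```python
from mouth import *
st=dict(tool_pos=[0,0,0],tool_rot=[np.pi,0,0]);c=cam('wrist',st)
for f in('w6','w7','w8'):
    im=cv2.imread(f'pics/{f}.png')[...,::-1].copy()
    print(f,'yellow',line(im,c,46.3,(235,205,270,310),(15,110,90),(40,255,255)),'blue',line(im,c,46.3,(235,205,270,302),(100,100,60),(125,255,255)))
for x in(-20,20):print(x,proj(c,[x,0,46.3]))
```

```text
w6 yellow (299, array([-0.1,  0.5]), array([-0.6,  0.5]), np.float64(33.6), np.float64(180.0)) blue (1841, array([5.8, 0.7]), array([4.2, 0.7]), np.float64(46.8), np.float64(-179.9))
w7 yellow (299, array([0.3, 0.5]), array([-0.3,  0.5]), np.float64(33.0), np.float64(-179.8)) blue (1831, array([6.1, 0.7]), array([4.2, 0.7]), np.float64(46.8), np.float64(179.9))
w8 yellow (317, array([0.8, 0.6]), array([-0.3,  0.6]), np.float64(33.0), np.float64(-179.4)) blue (1806, array([6. , 0.6]), array([4.2, 0.6]), np.float64(46.8), np.float64(-180.0))
-20 [252.02184321 296.29357189]
20 [252.09535222 225.8066872 ]
```

>>> arm_command(xyz=[[0.006,0,0],[0.012,0,0],[0.015,0,0],[0.012,0,0],[0.006,0,0],[0.003,0,0],[0,0,0],[0,0,0],[0,0,0]], dr=[[0,0,0],[0,0,0],[0,0,0],[0,0,0],[0,0,0],[0,0,0],[0,0,0],[0,0,0],[0,0,0]], claw=[0,0,0,0,0,0,0,0,0])

```text
t: 11.78
tool_pos: [540.7, 172.6, 309.3]
tool_rot: [-3.141, 0.001, 1.521]
wrist_force: [0.2, 0.0, -1.2]
gripper_width: 12.8
```

>>> arm_command(xyz=[[0,0,0.004],[0,0,0.008],[0,0,0.01],[0,0,0.01],[0,0,0.008],[0,0,0.004],[0,0,0],[0,0,0]], dr=[[0,0,0],[0,0,0],[0,0,0],[0,0,0],[0,0,0],[0,0,0],[0,0,0],[0,0,0]], claw=[0,0,0,0,0,0,0,0])

```text
t: 12.45
tool_pos: [540.4, 173.6, 264.9]
tool_rot: [-3.141, 0.0, 1.523]
wrist_force: [1.2, 1.0, -0.4]
gripper_width: 13.0
```

Run:
```python
from mouth import *
s=sense();print({k:np.round(s[k],3).tolist() for k in['t','tool_pos','tool_rot','wrist_force','wrist_torque','gripper_width','joints']})
im=shot('wrist','w9')[...,::-1];cv2.imwrite('pics/w9z.png',cv2.resize(im[150:310,170:330],None,fx=3.7,fy=3.7,interpolation=cv2.INTER_CUBIC))
im=shot('scene','s9');cv2.imwrite('pics/s9z.png',cv2.resize(im[180:250,300:380][...,::-1],None,fx=8,fy=8,interpolation=cv2.INTER_CUBIC))
```

```text
{'t': 12.45, 'tool_pos': [540.376, 173.612, 264.939], 'tool_rot': [-3.141, 0.0, 1.523], 'wrist_force': [1.24, 0.973, -0.391], 'wrist_torque': [0.021, -0.001, 0.005], 'gripper_width': 13.005, 'joints': [0.158, 0.239, -0.626, 1.708, 0.147, 1.242, -0.55]}
```

View pics/w9z.png

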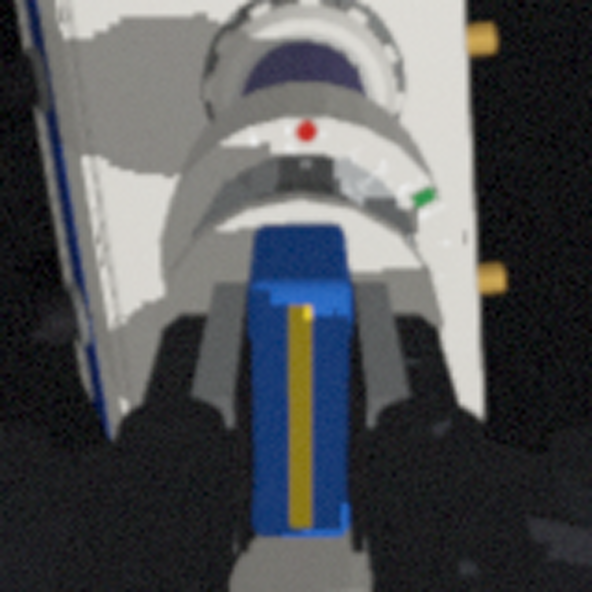

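View pics/s9z.png

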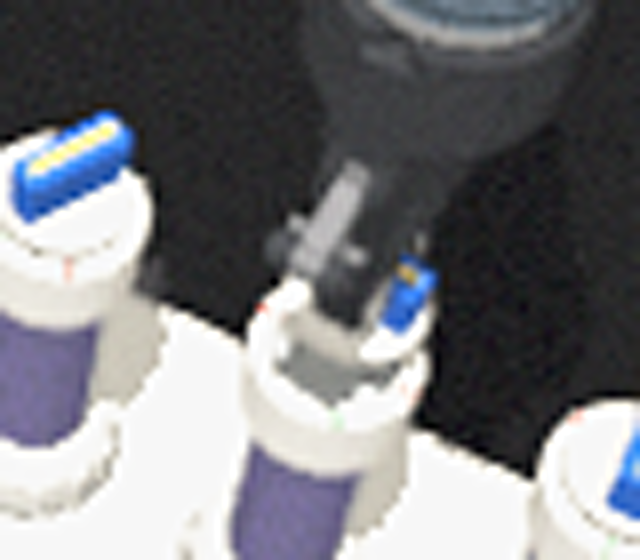

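The red dot is 1 mm to the right of the bar's line, at u=252.7 against 251.4, so I shift +0.8 mm in tool y. Then I descend by feel.

>>> arm_command(xyz=[[0,0.0008,0.003],[0,0,0.003],[0,0,0.002],[0,0,0],[0,0,0]], dr=[[0,0,0],[0,0,0],[0,0,0],[0,0,0],[0,0,0]], claw=[0,0,0,0,0])

```text
t: 12.97
tool_pos: [541.2, 173.5, 257.1]
tool_rot: [-3.141, 0.0, 1.523]
wrist_force: [-1.3, 0.0, -0.4]
gripper_width: 13.0
```

>>> arm_command(xyz=[[0,0,0.001],[0,0,0.001],[0,0,0.001],[0,0,0]], dr=[[0,0,0],[0,0,0],[0,0,0],[0,0,0]], claw=[0,0,0,0])

```text
t: 13.3
tool_pos: [541.2, 173.6, 254.1]
tool_rot: [-3.141, 0.0, 1.523]
wrist_force: [-0.2, -0.3, -0.2]
gripper_width: 12.9
```

>>> arm_command(xyz=[[0,0,0.001],[0,0,0.001],[0,0,0]], dr=[[0,0,0],[0,0,0],[0,0,0]], claw=[0,0,0])

```text
t: 13.55
tool_pos: [541.2, 173.6, 252.1]
tool_rot: [-3.141, 0.0, 1.523]
wrist_force: [0.5, 0.2, 0.2]
gripper_width: 12.7
```

>>> arm_command(xyz=[[-0.0006,0,0],[0,0,0.001],[0,0,0.001],[0,0,0]], dr=[[0,0,0],[0,0,0],[0,0,0],[0,0,0]], claw=[0,0,0,0])

```text
t: 13.88
tool_pos: [541.2, 172.9, 250.1]
tool_rot: [-3.141, 0.0, 1.523]
wrist_force: [-0.2, -0.3, -0.7]
gripper_width: 13.1
```

>>> arm_command(xyz=[[0,0,0.001],[0,0,0.001],[0,0,0]], dr=[[0,0,0],[0,0,0],[0,0,0]], claw=[0,0,0])

```text
t: 14.13
tool_pos: [541.2, 173.0, 248.1]
tool_rot: [-3.141, 0.0, 1.523]
wrist_force: [-0.4, -0.3, -0.7]
gripper_width: 12.8
```

>>> arm_command(xyz=[[0,0,0.001],[0,0,0.001],[0,0,0]], dr=[[0,0,0],[0,0,0],[0,0,0]], claw=[0,0,0])

```text
t: 14.38
tool_pos: [541.2, 173.0, 246.1]
tool_rot: [-3.141, 0.0, 1.523]
wrist_force: [0.2, 0.7, -1.2]
gripper_width: 13.0
```

>>> arm_command(xyz=[[0,0,0.001],[0,0,0.001],[0,0,0]], dr=[[0,0,0],[0,0,0],[0,0,0]], claw=[0,0,0])

```text
t: 14.63
tool_pos: [541.2, 173.0, 244.1]
tool_rot: [-3.141, 0.0, 1.523]
wrist_force: [0.1, -0.6, -0.7]
gripper_width: 12.7
```

>>> arm_command(xyz=[[0,0,0.001],[0,0,0.001],[0,0,0]], dr=[[0,0,0],[0,0,0],[0,0,0]], claw=[0,0,0])

```text
t: 14.88
tool_pos: [541.4, 173.1, 242.9]
tool_rot: [3.141, 0.0, 1.523]
wrist_force: [-2.0, 0.4, 3.0]
gripper_width: 13.0
```

Run:
```python
from mouth import *
s=sense();print({k:np.round(s[k],3).tolist() for k in['t','tool_pos','tool_rot','wrist_force','wrist_torque','gripper_width','joints']})
im=shot('wrist','w10')[...,::-1];cv2.imwrite('pics/w10z.png',cv2.resize(im[150:310,170:330],None,fx=3.7,fy=3.7,interpolation=cv2.INTER_CUBIC))
im=shot('scene','s10');cv2.imwrite('pics/s10z.png',cv2.resize(im[180:250,300:380][...,::-1],None,fx=8,fy=8,interpolation=cv2.INTER_CUBIC))
```

```text
{'t': 14.883, 'tool_pos': [541.419, 173.062, 242.884], 'tool_rot': [3.141, 0.0, 1.523], 'wrist_force': [-1.962, 0.394, 3.024], 'wrist_torque': [-0.116, 0.228, 0.022], 'gripper_width': 12.999, 'joints': [0.154, 0.258, -0.623, 1.734, 0.161, 1.2, -0.559]}
```

View pics/w10z.png

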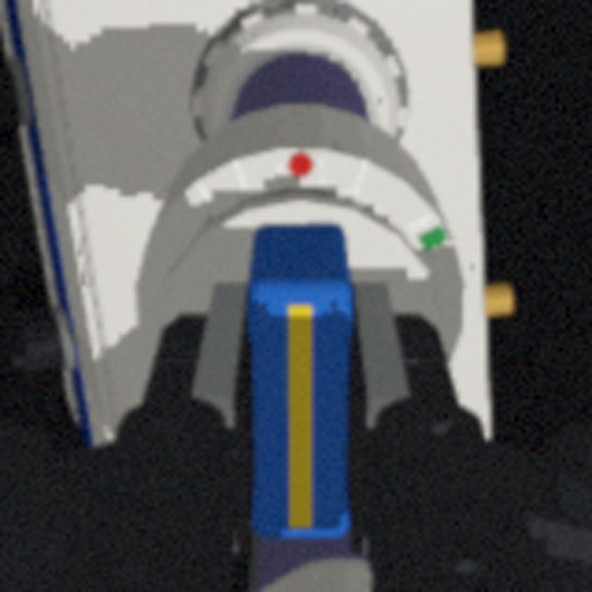

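View pics/s10z.png

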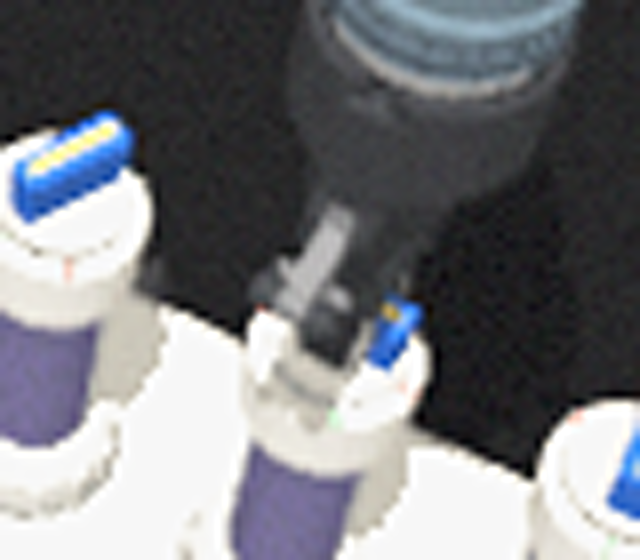

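>>> arm_command(xyz=[[0,0,0.001],[0,0,0.001],[0,0,0]], dr=[[0,0,0],[0,0,0],[0,0,0]], claw=[0,0,0])

```text
t: 15.23
tool_pos: [541.5, 173.1, 241.3]
tool_rot: [3.141, 0.0, 1.523]
wrist_force: [-2.2, -0.9, 6.1]
gripper_width: 12.8
```

>>> arm_command(xyz=[[0,0,0.001],[0,0,0.001],[0,0,0]], dr=[[0,0,0],[0,0,0],[0,0,0]], claw=[0,0,0])

```text
t: 15.48
tool_pos: [541.6, 173.1, 240.1]
tool_rot: [3.141, 0.0, 1.523]
wrist_force: [-3.6, -1.5, 8.9]
gripper_width: 12.7
```

>>> arm_command(xyz=[[0,-0.0003,0.001],[0,0,0.001],[0,0,0.001],[0,0,0]], dr=[[0,0,0],[0,0,0],[0,0,0],[0,0,0]], claw=[0,0,0,0])

```text
t: 15.82
tool_pos: [541.6, 173.2, 238.4]
tool_rot: [3.14, 0.0, 1.523]
wrist_force: [-4.8, -2.1, 13.2]
gripper_width: 12.9
```

>>> arm_command(xyz=[[0,-0.0003,0.001],[0,0,0.001],[0,0,0]], dr=[[0,0,0],[0,0,0],[0,0,0]], claw=[0,0,0])

```text
t: 16.07
tool_pos: [541.7, 173.2, 237.3]
tool_rot: [3.139, 0.001, 1.523]
wrist_force: [-4.5, -3.3, 16.2]
gripper_width: 12.7
```

>>> arm_command(xyz=[[-0.0005,-0.0005,0.0007],[-0.0003,-0.0005,0.0008],[0,0,0]], dr=[[0,0,0],[0,0,0],[0,0,0]], claw=[0,0,0])

```text
t: 16.32
tool_pos: [541.6, 173.2, 236.7]
tool_rot: [3.136, -0.001, 1.523]
wrist_force: [-5.6, -1.5, 17.3]
gripper_width: 12.7
```

Run:
```python
from mouth import *
s=sense();print({k:np.round(s[k],4).tolist() for k in['t','tool_pos','tool_rot','wrist_force','wrist_torque','gripper_width','joints']})
```

```text
{'t': 16.3167, 'tool_pos': [541.6282, 173.2076, 236.7285], 'tool_rot': [3.136, -0.0009, 1.5227], 'wrist_force': [-5.5953, -1.5484, 17.2967], 'wrist_torque': [-0.5157, 1.1282, 0.04], 'gripper_width': 12.6777, 'joints': [0.1536, 0.2605, -0.6228, 1.7448, 0.165, 1.183, -0.5632]}
```

>>> arm_command(xyz=[[0,-0.0007,0],[0,-0.0007,0],[0,0,0]], dr=[[0,0,0],[0,0,0],[0,0,0]], claw=[0,0,0])

```text
t: 16.57
tool_pos: [541.5, 173.2, 237.1]
tool_rot: [3.133, -0.001, 1.522]
wrist_force: [-1.8, -2.4, 16.4]
gripper_width: 12.8
```

>>> arm_command(xyz=[[0,-0.0003,0.001],[0,-0.0003,0.001],[0,0,0]], dr=[[0,0,0],[0,0,0],[0,0,0]], claw=[0,0,0])

```text
t: 16.82
tool_pos: [541.5, 173.2, 236.0]
tool_rot: [3.132, -0.002, 1.522]
wrist_force: [-2.8, -2.6, 20.2]
gripper_width: 13.1
```

>>> arm_command(xyz=[[0,-0.0002,0.0007],[0,-0.0002,0.0008],[0,0,0]], dr=[[0,0,0],[0,0,0],[0,0,0]], claw=[0,0,0])

```text
t: 17.07
tool_pos: [541.6, 173.2, 235.7]
tool_rot: [3.131, -0.001, 1.522]
wrist_force: [-3.2, -2.8, 23.9]
gripper_width: 13.3
```

The flange has bottomed at about 24 N. I hold it down and twist clockwise in small steps.

>>> arm_command(xyz=[[0,0,0],[0,0,0],[0,0,0],[0,0,0],[0,0,0]], dr=[[0,0,0.04],[0,0,0.05],[0,0,0.05],[0,0,0.05],[0,0,0]], claw=[0,0,0,0,0])

```text
t: 17.48
tool_pos: [542.4, 173.5, 235.8]
tool_rot: [3.13, -0.005, 1.33]
wrist_force: [-0.9, -1.7, 22.2]
gripper_width: 12.8
```

```bash
cat > st.py <<'E'
from h import *
s=sense();print({k:np.round(s[k],3).tolist() for k in['t','tool_pos','tool_rot','wrist_force','wrist_torque','gripper_width']}, s['joints'][6])
E
python3 st.py
```

```text
{'t': 17.483, 'tool_pos': [542.373, 173.458, 235.759], 'tool_rot': [3.13, -0.005, 1.33], 'wrist_force': [-0.913, -1.69, 22.181], 'wrist_torque': [-0.654, 0.608, 0.041], 'gripper_width': 12.796} -0.7498712930039593
```

>>> arm_command(xyz=[[0,0,0],[0,0,0],[0,0,0],[0,0,0],[0,0,0],[0,0,0]], dr=[[0,0,0.05],[0,0,0.05],[0,0,0.05],[0,0,0.05],[0,0,0.05],[0,0,0]], claw=[0,0,0,0,0,0])

```text
t: 17.98
tool_pos: [543.0, 173.7, 235.8]
tool_rot: [3.13, -0.009, 1.081]
wrist_force: [-1.5, -2.7, 20.4]
gripper_width: 13.0
```

```bash
python3 st.py
```

```text
{'t': 17.983, 'tool_pos': [542.972, 173.655, 235.795], 'tool_rot': [3.13, -0.009, 1.081], 'wrist_force': [-1.469, -2.71, 20.449], 'wrist_torque': [-0.527, 0.357, -0.022], 'gripper_width': 13.013} -0.9914062708870128
```

>>> arm_command(xyz=[[0,0,0.0005],[0,0,0.0005],[0,0,0],[0,0,0],[0,0,0],[0,0,0]], dr=[[0,0,0.05],[0,0,0.05],[0,0,0.05],[0,0,0.05],[0,0,0.05],[0,0,0]], claw=[0,0,0,0,0,0])

```text
t: 18.48
tool_pos: [543.3, 173.4, 235.7]
tool_rot: [3.132, -0.012, 0.83]
wrist_force: [-1.5, -2.7, 23.8]
gripper_width: 12.8
```

```bash
python3 st.py
```

```text
{'t': 18.483, 'tool_pos': [543.277, 173.436, 235.727], 'tool_rot': [3.132, -0.012, 0.83], 'wrist_force': [-1.488, -2.725, 23.761], 'wrist_torque': [-0.752, 0.582, -0.046], 'gripper_width': 12.78} -1.2339112395135121
```

>>> arm_command(xyz=[[0,0,0],[0,0,0],[0,0,0],[0,0,0],[0,0,0],[0,0,0],[0,0,0]], dr=[[0,0,0.05],[0,0,0.05],[0,0,0.05],[0,0,0.05],[0,0,0.05],[0,0,0.05],[0,0,0]], claw=[0,0,0,0,0,0,0])

```text
t: 19.07
tool_pos: [543.3, 173.3, 235.7]
tool_rot: [3.136, -0.014, 0.53]
wrist_force: [-0.9, -3.3, 23.0]
gripper_width: 12.5
```

```bash
python3 st.py
```

```text
{'t': 19.067, 'tool_pos': [543.284, 173.296, 235.731], 'tool_rot': [3.136, -0.014, 0.53], 'wrist_force': [-0.883, -3.265, 23.04], 'wrist_torque': [-0.682, 0.55, -0.038], 'gripper_width': 12.497} -1.5247654282959506
```

>>> arm_command(xyz=[[0,0,0],[0,0,0],[0,0,0]], dr=[[0,0,0.025],[0,0,0.025],[0,0,0]], claw=[0,0,0])

```text
t: 19.32
tool_pos: [543.4, 173.2, 235.7]
tool_rot: [3.136, -0.014, 0.481]
wrist_force: [-2.0, -3.0, 23.1]
gripper_width: 12.5
```

```bash
python3 st.py
```

```text
{'t': 19.317, 'tool_pos': [543.362, 173.244, 235.74], 'tool_rot': [3.136, -0.014, 0.481], 'wrist_force': [-2.044, -2.951, 23.053], 'wrist_torque': [-0.75, 0.51, 0.019], 'gripper_width': 12.526} -1.5724306598963183
```

I am at the measured pocket angle. I ease up slowly to check that the lugs seat: the rise should stop about 5 mm up, with the spring force dropping away.

>>> arm_command(xyz=[[0,0,0],[0,0.0004,-0.001],[0,0.0004,-0.001],[0,0.0004,-0.001],[0,0.0004,-0.001],[0,0,0]], dr=[[0,0,0.01],[0,0,0],[0,0,0],[0,0,0],[0,0,0],[0,0,0]], claw=[0,0,0,0,0,0])

```text
t: 19.82
tool_pos: [543.2, 173.1, 237.7]
tool_rot: [3.139, -0.014, 0.473]
wrist_force: [0.2, 0.0, 15.4]
gripper_width: 12.7
```

```bash
python3 st.py
```

```text
{'t': 19.817, 'tool_pos': [543.2, 173.061, 237.682], 'tool_rot': [3.139, -0.014, 0.473], 'wrist_force': [0.206, 0.04, 15.351], 'wrist_torque': [-0.047, -0.009, 0.032], 'gripper_width': 12.662} -1.5768387628222624
```

>>> arm_command(xyz=[[0,0.0002,-0.001],[0,0.0002,-0.001],[0,0.0002,-0.001],[0,0,0]], dr=[[0,0,0],[0,0,0],[0,0,0],[0,0,0]], claw=[0,0,0,0])

```text
t: 20.15
tool_pos: [543.1, 173.0, 239.4]
tool_rot: [3.14, -0.013, 0.473]
wrist_force: [1.5, 0.4, 11.6]
gripper_width: 12.9
```

```bash
python3 st.py
```

```text
{'t': 20.15, 'tool_pos': [543.061, 172.998, 239.437], 'tool_rot': [3.14, -0.013, 0.473], 'wrist_force': [1.494, 0.402, 11.57], 'wrist_torque': [0.242, -0.311, 0.051], 'gripper_width': 12.859} -1.5746005007253752
```

>>> arm_command(xyz=[[0,-0.0002,-0.001],[0,0,-0.001],[0,0,0]], dr=[[0,0,0],[0,0,0],[0,0,0]], claw=[0,0,0])

```text
t: 20.4
tool_pos: [543.0, 172.9, 240.4]
tool_rot: [3.14, -0.013, 0.473]
wrist_force: [3.3, 1.0, 8.7]
gripper_width: 13.0
```

>>> arm_command(xyz=[[0,0,-0.0007],[0,0,-0.0008],[0,0,0]], dr=[[0,0,0],[0,0,0],[0,0,0]], claw=[0,0,0])

```text
t: 20.65
tool_pos: [542.8, 172.9, 240.6]
tool_rot: [3.141, -0.012, 0.473]
wrist_force: [6.2, 1.9, 4.2]
gripper_width: 12.9
```

```bash
python3 st.py
```

```text
{'t': 20.65, 'tool_pos': [542.777, 172.881, 240.573], 'tool_rot': [3.141, -0.012, 0.473], 'wrist_force': [6.249, 1.871, 4.151], 'wrist_torque': [0.546, -1.173, -0.038], 'gripper_width': 12.926} -1.5736594354725524
```

The force fell off sharply at about 9 N with no further rise, so the lugs are in the pockets. I relieve the side load, then let go.

>>> arm_command(xyz=[[0.0006,0.0001,-0.0005],[0.0006,0.0001,-0.0005],[0,0,0]], dr=[[0,0,0],[0,0,0],[0,0,0]], claw=[0,0,0])

```text
t: 20.9
tool_pos: [542.8, 172.9, 240.7]
tool_rot: [3.141, -0.009, 0.473]
wrist_force: [4.1, 2.7, 3.0]
gripper_width: 12.5
```

```bash
python3 st.py
```

```text
{'t': 20.9, 'tool_pos': [542.825, 172.861, 240.671], 'tool_rot': [3.141, -0.009, 0.473], 'wrist_force': [4.078, 2.654, 3.044], 'wrist_torque': [0.483, -0.933, -0.018], 'gripper_width': 12.513} -1.5738808243249263
```

>>> arm_command(xyz=[[0.0008,0,-0.0004],[0.0006,0,-0.0004],[0,0,0]], dr=[[0,0,0],[0,0,0],[0,0,0]], claw=[0,0,0])

```text
t: 21.15
tool_pos: [542.8, 172.9, 240.7]
tool_rot: [3.142, -0.006, 0.473]
wrist_force: [4.9, 1.7, 3.2]
gripper_width: 12.9
```

```bash
python3 st.py
```

```text
{'t': 21.15, 'tool_pos': [542.766, 172.851, 240.707], 'tool_rot': [3.142, -0.006, 0.473], 'wrist_force': [4.903, 1.743, 3.185], 'wrist_torque': [0.555, -1.006, -0.037], 'gripper_width': 12.944} -1.5747750673423566
```

>>> arm_command(xyz=[[0.0008,0,0],[0.0007,0,0],[0,0,0]], dr=[[0,0,0],[0,0,0],[0,0,0]], claw=[0,0,0])

```text
t: 21.4
tool_pos: [542.9, 172.9, 240.7]
tool_rot: [3.141, -0.002, 0.473]
wrist_force: [2.4, 1.2, 5.5]
gripper_width: 12.9
```

```bash
python3 st.py
```

```text
{'t': 21.4, 'tool_pos': [542.885, 172.913, 240.707], 'tool_rot': [3.141, -0.002, 0.473], 'wrist_force': [2.412, 1.189, 5.545], 'wrist_torque': [0.368, -0.633, 0.046], 'gripper_width': 12.893} -1.57600548255391
```

>>> arm_command(xyz=[[0.0006,0,-0.0005],[0.0004,0,-0.0005],[0,0,0]], dr=[[0,0,0],[0,0,0],[0,0,0]], claw=[0,0,0])

```text
t: 21.65
tool_pos: [542.9, 172.9, 240.7]
tool_rot: [-3.141, -0.0, 0.473]
wrist_force: [2.9, 0.8, 4.7]
gripper_width: 12.8
```

>>> arm_command(xyz=[[0,0,0],[0,0,0],[0,0,0],[0,0,0],[0,0,0]], dr=[[0,0,0],[0,0,0],[0,0,0],[0,0,0],[0,0,0]], claw=[0.2,0.25,0.35,0.4,0.4])

```text
t: 22.07
tool_pos: [541.4, 171.9, 239.5]
tool_rot: [-3.141, 0.004, 0.473]
wrist_force: [-1.4, 1.2, 1.7]
gripper_width: 33.8
```

```bash
python3 st.py
```

```text
{'t': 22.067, 'tool_pos': [541.405, 171.888, 239.506], 'tool_rot': [-3.141, 0.004, 0.473], 'wrist_force': [-1.393, 1.156, 1.741], 'wrist_torque': [-0.057, 0.077, 0.016], 'gripper_width': 33.826} -1.576391487409697
```

Released. I raise the arm straight up and inspect.

>>> arm_command(xyz=[[0,0,-0.005],[0,0,-0.01],[0,0,-0.02],[0,0,-0.025],[0,0,-0.025],[0,0,-0.02],[0,0,-0.01],[0,0,0]], dr=[[0,0,0],[0,0,0],[0,0,0],[0,0,0],[0,0,0],[0,0,0],[0,0,0],[0,0,0]], claw=[0.4,0.4,0.4,0.4,0.4,0.4,0.4,0.4])

```text
t: 22.73
tool_pos: [544.2, 173.5, 359.2]
tool_rot: [3.141, -0.006, 0.473]
wrist_force: [-0.2, 0.5, 0.1]
gripper_width: 34.1
```

>>> arm_command(xyz=[[-0.01,0,0],[-0.02,0,0],[-0.025,0,0],[-0.02,0,0],[-0.01,0,0],[0,0,0],[0,0,0]], dr=[[0,0,0],[0,0,0],[0,0,0],[0,0,0],[0,0,0],[0,0,0],[0,0,0]], claw=[0.4,0.4,0.4,0.4,0.4,0.4,0.4])

```text
t: 23.32
tool_pos: [466.7, 133.7, 354.9]
tool_rot: [3.141, 0.001, 0.472]
wrist_force: [0.5, -0.4, 0.8]
gripper_width: 34.1
```

```bash
python3 st.py
python3 - <<'E'
from mouth import *
s=sense();c=cam('wrist',s)
im=shot('wrist','w12')
u,v=proj(c,[540.8,172,290]).astype(int);print(u,v)
y=line(im,c,290,(u-45,v-45,u+45,v+45),(15,90,90),(40,255,255));print(y)
mouth(im,c,(u-60,v-60,u+60,v+60))
cv2.imwrite('pics/w12z.png',cv2.resize(im[max(0,v-70):v+70,u-80:u+80][...,::-1],None,fx=4,fy=4,interpolation=cv2.INTER_CUBIC))
im=shot('scene','s12');cv2.imwrite('pics/s12z.png',cv2.resize(im[180:290,270:400][...,::-1],None,fx=5,fy=5,interpolation=cv2.INTER_CUBIC))
shot('top','t12')
E
```

```text
{'t': 23.317, 'tool_pos': [466.724, 133.652, 354.859], 'tool_rot': [3.141, 0.001, 0.472], 'wrist_force': [0.476, -0.376, 0.81], 'wrist_torque': [-0.017, 0.003, 0.016], 'gripper_width': 34.071} -1.4533741795589064
250 96
(185, array([551. , 172.8]), array([549.7, 172.7]), np.float64(45.3), np.float64(-176.9))
red [(7, [226.0, 83.0], [541.9, 197.9]), (7, [273.7, 112.0], [539.4, 147.2])]
  mid [540.7 172.5] dist 50.8 ang 87.1
green [(5, [250.4, 125.8], [518.2, 160.9])]
```

View pics/w12z.png

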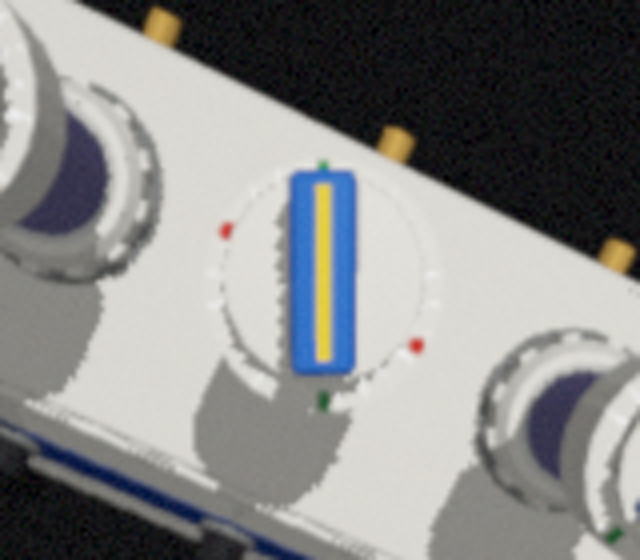

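View pics/s12z.png

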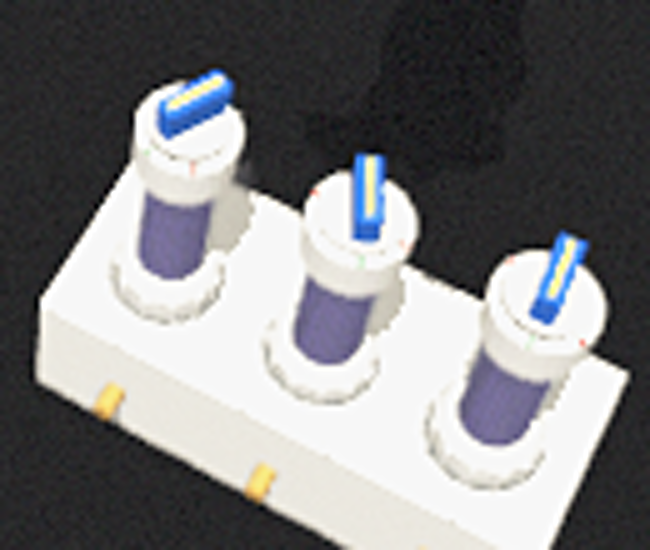

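View pics/t12.png

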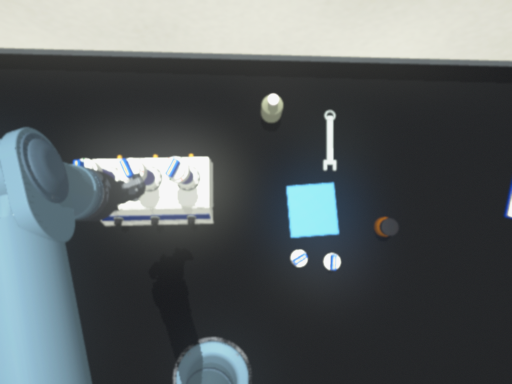

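The bar lines up with both green bars and sits level in the mouth like the two neighbouring caps. The mat is empty and the bystanders are unmoved. I hand in.

```bash
python3 -c "
from rig import close_job
print(close_job())"
```

```text
the job is handed in; nothing more can be done
None
```

The cap is locked in the open column, and I handed the job in at about 23.5 s. I let the cap down through the slots at 87°, pressed it until the flange bottomed and turned it 60° clockwise while holding it down. I then eased off until the lugs seated and let go.

**Force on the column:** the readings peaked at about 24 N, including while twisting, and I never reached the stop. I read force only at the end of each short move. Side loads went up to about 6 N; I relieved them before letting go.

**Last checks:**
- On easing up, the rise stopped at the expected height with about 9 N of spring force left, as it should with the lugs in the pockets.
- In the pictures the bar lines up with both green marks, and the cap sits like its two neighbours.
- The bottle, jar, spanner, other columns and lookalike caps are where they started, and the gripper is clear.

**What failed or disagreed:**
- The first grasp closed on nothing, above the bar. The real pad tips stand roughly 20–30 mm behind the stated TCP. I went in lower and gripped on the second try, without disturbing the cap.
- In the final picture the automatic reading of the bar's angle was wrong, because a yellow knob fell inside its search area. I judged the final alignment by eye against the green marks, and by the tool's angle at release (27.1° against the 27.0° measured for the pockets).

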